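# Swap the drying ovens

### The job

Two small white bench ovens with drop-down glass doors stand on the worktop. The sample bottles in the shut oven are dry: pull that oven's door all the way down so that it lies level and they can cool. The other oven is empty and its door was left half open: push that door back up until it is fully shut.

Things in the scene. Friction and masses are not known exactly. Their poses are not given: they have to be found in the camera images.
- full_oven_door (a joint): Door angle of the full oven, rad: 0 upright, shut; grows as its top comes down to the front; 1.5 = stop, level. Stiff hinge, no latch: stays where left, needs 1 to 6 N at the bar. White oven fixed to the worktop, 190 wide, 135 deep, 245 mm high; door 186 wide, glass window, two white-capped bottles behind it; dial and display on the plinth below. Starts shut.
- full_oven_handle (a point): Middle of the full oven's handle bar (12 mm thick, 116 long, level, 39 mm clear of the door). Frame turns with the door: y along bar and hinge, z up the door, x square to it into the oven. In this frame, mm: hinge axis at x 53, z -124 (93 above worktop); door's outer face x 45, inner x 61, upper edge z 18; shut: oven front x 61, roof z 28.
- empty_oven_door (a joint): Door angle of the empty oven, rad: 0 upright, shut; grows as its top comes down to the front; 1.5 = stop, level. Stiff hinge, no latch: stays where left, needs 1 to 6 N at the bar. Oven of the same make and size as the full one, fixed to the worktop beside it, nothing inside. Starts half open, 0.45 to 0.75.
- empty_oven_handle (a point): Middle of the empty oven's handle bar (12 mm thick, 116 long, level, 39 mm clear of the door). Frame turns with the door: y along bar and hinge, z up the door, x square to it into the oven. In this frame, mm: hinge axis at x 53, z -124 (93 above worktop); door's outer face x 45, inner x 61, upper edge z 18; shut: oven front x 61, roof z 28.

How it is judged:
By the outcome, as a careful person would: the job done as asked, in the order asked, and still so for the second after the job is handed in, with the robot touching nothing.
It also fails if it takes over 58 s, if anything falls off the work surface, if the arm or the gripper's body presses on something with over 40 N, if the wrist force passes 120 N, or if a joint passes its speed limit or range.

### The arm

A 7-joint arm with a two-finger parallel gripper is mounted at the origin on a cart in front of the work surface, level with it; the furniture and walls round the work are solid. World frame = base frame: x ahead of the robot, y to its left, z up, the work surface at z = 0. Lengths are in mm, angles in rad, forces in N, time in s.
With the tool pointing down it reaches from about 350 to 900 mm from the base axis. Payload 7.2 kg.
Tool frame: the origin (TCP) lies midway between the tips of the shut fingers; the grasp point (between the pads) lies 19 mm behind it; z points along the fingers, y is the line along which they close (so a half turn about z gives the same grasp; the last joint's range is limited). The gripper opens to 85 mm and grips with 20 to 120 N. Pads are 22 mm wide; open, the fingers measure 114 mm over their backs; the gripper's body (76 mm by 85 mm) begins 54 mm behind the grasp point. The pads swing forward as they close: fully open they stand 13 mm farther back than shut.
Start: joints at [-1.263, 0.411, -0.013, 1.596, 0.006, 1.134, -0.082], TCP at [229.395, 581.383, 231.297] pointing down, gripper open.
Joint ranges: [-2.95, 2.95], [-0.29, 1.99], [-1.47, 1.44], [0.14, 2.54], [-1.03, 4.17], [0.13, 1.85], [-2.86, 2.86]. Speed limits (rad/s): [2.39, 2.39, 3.01, 3.01, 3.14, 3.14, 3.14].

### API

Orientations are given as a unit quaternion [w, x, y, z].
In Python, from workcell import readout, imaging, job gives the robot as it stands.
- The arm moves only by the tool step_arm, never from a script. Its argument "deltas" is a list of rows, each an object of numbers: "tx", "ty", "tz": the shift along the tool's x, y, z in m; "wx", "wy", "wz": the turn, a rotation vector about the tool's x, y, z in degrees; "hand": the gripper command: -1 is shut, 1 is fully open, values between are in proportion. A call has 1 to 20 rows; each row is the pose to reach, as a shift and turn from the pose commanded when the call began, along the tool's axes at that moment; what a row does not reach only later rows make up. A row lasts 1/10 s, in which the tool goes at most 50 mm and 8.59 degrees, less where a joint would pass 70% of its speed; a pose out of reach is approached as far as the arm can. A call with a gripper value outside its range is refused whole. The fingers move at their own pace and stop on an object; "force" is the grip in N (left out, the last holds). Time passes only in rows, so rows that repeat a pose let the fingers close. It gives the time, the measured TCP pose, the force, the opening and the grip force at its end, in the units of the state.
- readout.read_state(): the state, without advancing time (a new reading comes with each control period).
- imaging.camera(name): name is "side" or "top" or "wrist"; returns the picture (400x640x3 uint8, red, green, blue); there is no depth.
- imaging.get_calibration(name): a dict with "fov_y" (degrees; the focal length in pixels is half the picture's height over the tangent of half this angle, whatever the lens; pixels are square), "cx", "cy" (the principal point, pixels), "world_from_camera" (4x4, takes a point from camera to world coordinates). Camera axes: x right, y up, looking along -z (the intrinsics and any distortion apply to the point x, -y, -z); pixel columns grow to the right and rows downward; lengths in mm; the calibration is good to about 2 mm. The wrist camera is an equidistant fisheye: a pixel r from the principal point sees the ray r / f radians off the axis. A picture is of the moment at which its call begins: read the wrist's pose just before it. get_calibration takes no time and is no camera call; for the wrist camera it gives the pose at the moment of the call.
- job.finish_job(): hands the job in; it is judged then, once.
The state is a dict: "time": time; "joint_pos": joint angles; "joint_velocities": joint speeds; "joint_torque": joint torques, N m; "tool_pos": TCP position; "tcp_rot": TCP orientation; "contact_force": force on the tool from outside, world axes, zero at the start; "ft_torque": the same for the moment, N m; "opening": opening from 0.0 (shut) to 1.0 (fully open); "grasp_force": force on a finger pad.
Only numpy, scipy, OpenCV 4.12 (cv2) and the standard library are available. Lean on these libraries where they do the work, as an engineer would, in place of code of your own. Each camera call takes 0.05 s, during which the arm holds its last target. There are 200 camera calls.

## Working session

There is one attempt and no reset: what is moved stays moved. The work goes in short steps, Python scripts to look and compute and a tool call to move; the robot and the scene stay as the last step left them, time stands still between calls to the robot, and variables do not carry over. Pictures are saved under pics/ and viewed, at most 10 in all, crops included, and the job is handed in when it is done.

Besides the shell and the picture viewer there is one more tool, called as name(argument=value, ...), one argument or row to a line, values as JSON. step_arm: Moves the arm, as the interface text tells. Its arguments: {"type":"object","properties":{"deltas":{"type":"array","items":{"type":"object","properties":{"tx":{"type":"number"},"ty":{"type":"number"},"tz":{"type":"number"},"wx":{"type":"number"},"wy":{"type":"number"},"wz":{"type":"number"},"hand":{"type":"number"}}}},"force":{"type":"number"}},"required":["deltas"]}

```bash
mkdir -p pics; python3 - <<'E'
from workcell import readout, imaging
import cv2, numpy as np
np.set_printoptions(precision=4,suppress=True)
s=readout.read_state();print(s['time'],s['tool_pos'],s['tcp_rot'])
for n in("side","top"):
    cv2.imwrite(f'pics/{n}0.png',imaging.camera(n)[:,:,::-1]); c=imaging.get_calibration(n);print(n,c['fov_y'],c['cx'],c['cy'],np.array(c['world_from_camera']), [k for k in c])
E
```

```text
0.0 [229.228  580.8902 230.4308] [-0.0001  0.1868  0.9824 -0.0008]
side 54.32059404706874 314.39632295055844 192.28873914515611 [[ -0.9871   0.0957  -0.128  362.2579]
 [ -0.1597  -0.6169   0.7706 517.6729]
 [ -0.0052   0.7812   0.6243 744.4795]
 [  0.       0.       0.       1.    ]] ['fov_y', 'cx', 'cy', 'world_from_camera']
top 47.79882181855807 320.41319852457735 195.64157584194848 [[  -0.0081    0.9871   -0.1597  339.2198]
 [  -1.       -0.0086   -0.0024 -164.3237]
 [  -0.0038    0.1597    0.9872 1027.0411]
 [   0.        0.        0.        1.    ]] ['fov_y', 'cx', 'cy', 'world_from_camera']
```

View pics/side0.png

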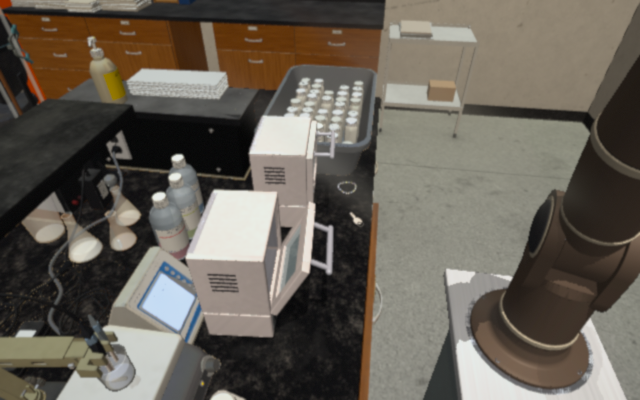

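View pics/top0.png

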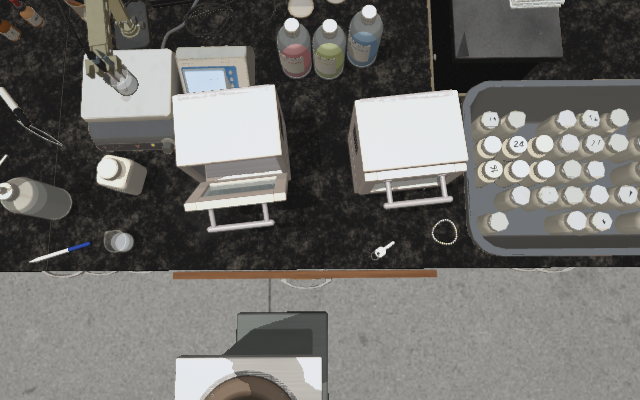

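```bash
python3 - <<'E'
import cv2,numpy as np
t=cv2.imread('pics/top0.png')[75:245,160:480]
cv2.imwrite('pics/topc.png',cv2.resize(t,None,fx=2.5,fy=2.5,interpolation=cv2.INTER_CUBIC))
s=cv2.imread('pics/side0.png')[100:340,180:380]
cv2.imwrite('pics/sidec.png',cv2.resize(s,None,fx=2.5,fy=2.5,interpolation=cv2.INTER_CUBIC))
E
```

```text
(no output)
```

View pics/topc.png

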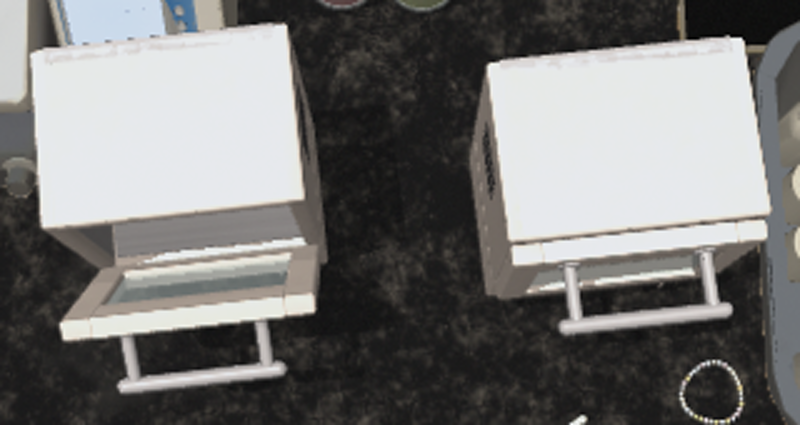

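View pics/sidec.png

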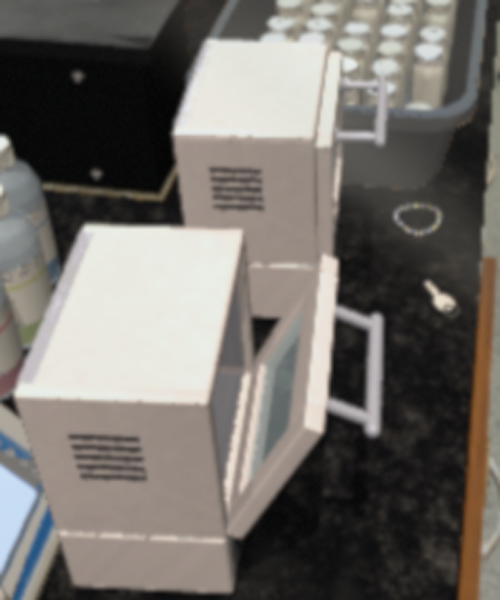

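Top crop: full-oven bar runs from (566,327) to (728,311) and empty-oven bar from (124,386) to (281,370). In the side crop they run (380,140)-(381,80) and (373,430)-(376,318). Roof corners are also clear in both.

```bash
cat > h.py <<'E'
import numpy as np
from workcell import imaging
def ray(n,u,v):
    c=imaging.get_calibration(n);T=np.array(c['world_from_camera'])
    f=200/np.tan(np.radians(c['fov_y']/2))
    d=T[:3,:3]@np.array([(u-c['cx'])/f,-(v-c['cy'])/f,-1]);return T[:3,3],d/np.linalg.norm(d)
def plane(n,u,v,z):
    o,d=ray(n,u,v);return o+d*(z-o[2])/d[2]
def tri(a,b):
    (o1,d1),(o2,d2)=ray(*a),ray(*b)
    s=np.linalg.lstsq(np.c_[d1,-d2],o2-o1,rcond=None)[0]
    p,q=o1+s[0]*d1,o2+s[1]*d2;return (p+q)/2,np.linalg.norm(p-q)
E
python3 - <<'E'
from h import *
np.set_printoptions(precision=1,suppress=True)
T=lambda u,v:('top',160+u/2.5,75+v/2.5); S=lambda u,v:('side',180+u/2.5,100+v/2.5)
for nm,R,B,SB in(('full',[(489,64),(742,40),(768,218),(511,242)],[(566,327),(728,311)],[(380,140),(381,80)]),('empty',[(33,52),(286,27),(303,198),(42,228)],[(124,386),(281,370)],[(373,430),(376,318)])):
    r=[plane(*T(*p),245) for p in R];print(nm)
    for p in r:print(p)
    d=r[1]-r[0];d2=r[2]-r[3];print('yaw',np.degrees(np.arctan2(d[0],-d[1])),np.degrees(np.arctan2(d2[0],-d2[1])),np.linalg.norm(d),np.linalg.norm(d2),np.linalg.norm(r[0]-r[3]))
    for a,b in zip(B,SB):print('bar',*tri(T(*a),S(*b)), plane(*T(*a),217))
E
```

```text
full
[ 640.1 -227.7  245. ]
[ 656.6 -412.4  245. ]
[ 523.6 -423.3  245. ]
[ 507.8 -240.6  245. ]
yaw 5.129172419058715 4.933663215428534 185.38671889257589 183.415875300409 132.89433527001654
bar [ 450.6 -281.7  216.4] 0.09523695962510245 [ 450.6 -281.6  217. ]
bar [ 463.  -400.1  215. ] 2.7626122486958486 [ 461.3 -399.5  217. ]
empty
[652.4 104.4 245. ]
[669.9 -79.9 245. ]
[541.2 -93.1 245. ]
[520.9  92.2 245. ]
yaw 5.401870577913567 6.230138144726482 185.19523541564632 186.46163523845675 132.0540569652932
bar [413.8  47.3 177.4] 0.47429037740011143 [410.5  37.4 217. ]
bar [425.8 -71.1 178. ] 1.530506379217988 [421.1 -75.4 217. ]
```

step_arm(
  deltas=[
    {"tz": -0.05,"hand": -1},
    {"tx": -0.02,"ty": -0.03,"tz": -0.09,"hand": -1},
    {"tx": -0.572,"ty": -0.762,"tz": -0.1,"wz": -26.7,"hand": -1},
    {"tx": -0.572,"ty": -0.762,"tz": -0.1,"wz": -26.7,"hand": -1},
    {"tx": -0.572,"ty": -0.762,"tz": -0.1,"wz": -26.7,"hand": -1},
    {"tx": -0.572,"ty": -0.762,"tz": -0.1,"wz": -26.7,"hand": -1},
    {"tx": -0.572,"ty": -0.762,"tz": -0.1,"wz": -26.7,"hand": -1},
    {"tx": -0.572,"ty": -0.762,"tz": -0.1,"wz": -26.7,"hand": -1},
    {"tx": -0.572,"ty": -0.762,"tz": -0.1,"wz": -26.7,"hand": -1},
    {"tx": -0.572,"ty": -0.762,"tz": -0.1,"wz": -26.7,"hand": -1},
    {"tx": -0.572,"ty": -0.762,"tz": -0.1,"wz": -26.7,"hand": -1},
    {"tx": -0.572,"ty": -0.762,"tz": -0.1,"wz": -26.7,"hand": -1},
    {"tx": -0.572,"ty": -0.762,"tz": -0.1,"wz": -26.7,"hand": -1},
    {"tx": -0.572,"ty": -0.762,"tz": -0.1,"wz": -26.7,"hand": -1},
    {"tx": -0.572,"ty": -0.762,"tz": -0.1,"wz": -26.7,"hand": -1},
    {"tx": -0.572,"ty": -0.762,"tz": -0.1,"wz": -26.7,"hand": -1},
    {"tx": -0.572,"ty": -0.762,"tz": -0.1,"wz": -26.7,"hand": -1},
    {"tx": -0.572,"ty": -0.762,"tz": -0.1,"wz": -26.7,"hand": -1},
    {"tx": -0.572,"ty": -0.762,"tz": -0.1,"wz": -26.7,"hand": -1},
    {"tx": -0.572,"ty": -0.762,"tz": -0.1,"wz": -26.7,"hand": -1},
  ],
)

```text
$.deltas[0]: bad value
```

step_arm(
  deltas=[
    {"tx": 0.0,"ty": 0.0,"tz": -0.05,"wx": 0.0,"wy": 0.0,"wz": 0.0,"hand": -1.0},
    {"tx": 0.0,"ty": 0.0,"tz": -0.1,"wx": 0.0,"wy": 0.0,"wz": 0.0,"hand": -1.0},
  ],
)

```text
time: 0.3
tool_pos: [229.0, 580.3, 330.6]
tcp_rot: [-0.0, 0.187, 0.982, -0.002]
contact_force: [1.0, 0.8, 1.0]
opening: 0.692
grasp_force: 0.0
```

step_arm(
  deltas=[
    {"tx": -0.572,"ty": -0.762,"tz": 0,"wx": 0,"wy": 0,"wz": -26.7,"hand": -1},
    {"tx": -0.572,"ty": -0.762,"tz": 0,"wx": 0,"wy": 0,"wz": -26.7,"hand": -1},
    {"tx": -0.572,"ty": -0.762,"tz": 0,"wx": 0,"wy": 0,"wz": -26.7,"hand": -1},
    {"tx": -0.572,"ty": -0.762,"tz": 0,"wx": 0,"wy": 0,"wz": -26.7,"hand": -1},
    {"tx": -0.572,"ty": -0.762,"tz": 0,"wx": 0,"wy": 0,"wz": -26.7,"hand": -1},
    {"tx": -0.572,"ty": -0.762,"tz": 0,"wx": 0,"wy": 0,"wz": -26.7,"hand": -1},
    {"tx": -0.572,"ty": -0.762,"tz": 0,"wx": 0,"wy": 0,"wz": -26.7,"hand": -1},
    {"tx": -0.572,"ty": -0.762,"tz": 0,"wx": 0,"wy": 0,"wz": -26.7,"hand": -1},
    {"tx": -0.572,"ty": -0.762,"tz": 0,"wx": 0,"wy": 0,"wz": -26.7,"hand": -1},
    {"tx": -0.572,"ty": -0.762,"tz": 0,"wx": 0,"wy": 0,"wz": -26.7,"hand": -1},
    {"tx": -0.572,"ty": -0.762,"tz": 0,"wx": 0,"wy": 0,"wz": -26.7,"hand": -1},
    {"tx": -0.572,"ty": -0.762,"tz": 0,"wx": 0,"wy": 0,"wz": -26.7,"hand": -1},
    {"tx": -0.572,"ty": -0.762,"tz": 0,"wx": 0,"wy": 0,"wz": -26.7,"hand": -1},
    {"tx": -0.572,"ty": -0.762,"tz": 0,"wx": 0,"wy": 0,"wz": -26.7,"hand": -1},
    {"tx": -0.572,"ty": -0.762,"tz": 0,"wx": 0,"wy": 0,"wz": -26.7,"hand": -1},
    {"tx": -0.572,"ty": -0.762,"tz": 0,"wx": 0,"wy": 0,"wz": -26.7,"hand": -1},
    {"tx": -0.572,"ty": -0.762,"tz": 0,"wx": 0,"wy": 0,"wz": -26.7,"hand": -1},
    {"tx": -0.572,"ty": -0.762,"tz": 0,"wx": 0,"wy": 0,"wz": -26.7,"hand": -1},
    {"tx": -0.572,"ty": -0.762,"tz": 0,"wx": 0,"wy": 0,"wz": -26.7,"hand": -1},
    {"tx": -0.572,"ty": -0.762,"tz": 0,"wx": 0,"wy": 0,"wz": -26.7,"hand": -1},
  ],
)

```text
time: 2.3
tool_pos: [480.5, -343.6, 329.6]
tcp_rot: [-0.002, -0.042, 0.999, -0.002]
contact_force: [-0.5, 0.3, -0.8]
opening: -0.0
grasp_force: 0.0
```

```bash
python3 - <<'E'
from workcell import readout, imaging
import cv2, numpy as np
w=imaging.camera('wrist');t=imaging.camera('top')[90:240,330:480]
a=cv2.resize(w,None,fx=.6,fy=.6); b=cv2.resize(t,(400,400),interpolation=cv2.INTER_CUBIC)
o=np.zeros((400,800,3),np.uint8);o[:240,:384]=a;o[:,400:]=b
cv2.imwrite('pics/near1.png',o[:,:,::-1])
E
```

```text
(no output)
```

View pics/near1.png

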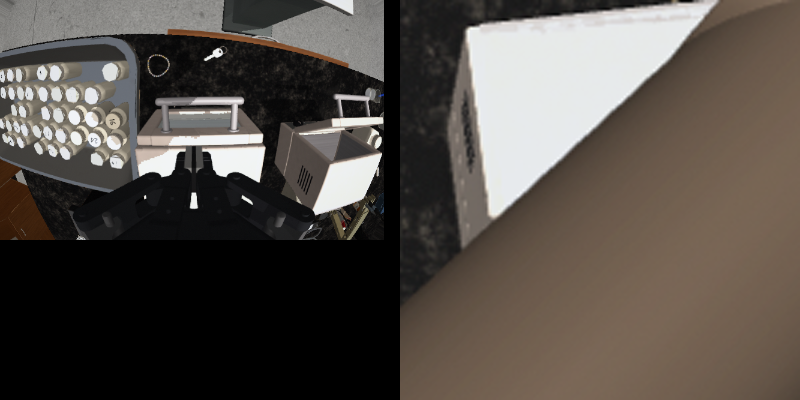

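The wrist view shows the full oven's bar from (157,101) to (243,99), scaled by 0.6, with the shut fingers near column 197. I'll cross-check the bar position with the fisheye.

```bash
python3 - <<'E'
from h import *
c=imaging.get_calibration('wrist');T=np.array(c['world_from_camera']);f=200/np.tan(np.radians(c['fov_y']/2))
for u,v in((157,101),(243,99)):
    x,y=u/.6-c['cx'],v/.6-c['cy'];r=np.hypot(x,y);a=r/f
    d=T[:3,:3]@np.array([np.sin(a)*x/r,-np.sin(a)*y/r,-np.cos(a)])
    print(T[:3,3]+d*(217-T[2,3])/d[2])
E
```

```text
[ 462.49742906 -393.87323463  217.        ]
[ 448.79293157 -271.72070046  217.        ]
```

step_arm(
  deltas=[
    {"tx": 0,"ty": 0.003,"tz": 0.04,"wx": 0,"wy": 0,"wz": 0,"hand": -1},
    {"tx": 0,"ty": 0.003,"tz": 0.075,"wx": 0,"wy": 0,"wz": 0,"hand": -1},
    {"tx": 0,"ty": 0.003,"tz": 0.1,"wx": 0,"wy": 0,"wz": 0,"hand": -1},
    {"tx": 0,"ty": 0.003,"tz": 0.117,"wx": 0,"wy": 0,"wz": 0,"hand": -1},
    {"tx": 0,"ty": 0.003,"tz": 0.13,"wx": 0,"wy": 0,"wz": 0,"hand": -1},
  ],
)

```text
time: 2.9
tool_pos: [481.8, -331.9, 200.3]
tcp_rot: [-0.0, -0.046, 0.999, 0.001]
contact_force: [-0.1, 0.4, 0.6]
opening: -0.003
grasp_force: 0.0
```

step_arm(
  deltas=[
    {"tx": 0.006,"ty": 0,"tz": 0,"wx": 0,"wy": 0,"wz": 0,"hand": -1},
    {"tx": 0.012,"ty": 0,"tz": 0.001,"wx": 0,"wy": 0,"wz": 0,"hand": -1},
    {"tx": 0.018,"ty": 0,"tz": 0.003,"wx": 0,"wy": 0,"wz": 0,"hand": -1},
    {"tx": 0.024,"ty": 0,"tz": 0.006,"wx": 0,"wy": 0,"wz": 0,"hand": -1},
    {"tx": 0.03,"ty": 0,"tz": 0.009,"wx": 0,"wy": 0,"wz": 0,"hand": -1},
    {"tx": 0.036,"ty": 0,"tz": 0.012,"wx": 0,"wy": 0,"wz": 0,"hand": -1},
    {"tx": 0.042,"ty": 0,"tz": 0.016,"wx": 0,"wy": 0,"wz": 0,"hand": -1},
    {"tx": 0.048,"ty": 0,"tz": 0.02,"wx": 0,"wy": 0,"wz": 0,"hand": -1},
    {"tx": 0.054,"ty": 0,"tz": 0.025,"wx": 0,"wy": 0,"wz": 0,"hand": -1},
    {"tx": 0.054,"ty": 0,"tz": 0.025,"wx": 0,"wy": 0,"wz": 0,"hand": -1},
  ],
)

```text
time: 3.9
tool_pos: [428.6, -338.9, 176.3]
tcp_rot: [0.001, -0.045, 0.999, -0.0]
contact_force: [6.1, -0.5, -3.6]
opening: 0.002
grasp_force: 2.9
```

step_arm(
  deltas=[
    {"tx": -0.005,"ty": 0,"tz": 0,"wx": 0,"wy": 0,"wz": 0,"hand": -1},
    {"tx": -0.005,"ty": 0,"tz": -0.03,"wx": 0,"wy": 0,"wz": 0,"hand": -1},
    {"tx": -0.005,"ty": 0,"tz": -0.07,"wx": 0,"wy": 0,"wz": 0,"hand": -1},
    {"tx": -0.007,"ty": 0,"tz": -0.1,"wx": 0,"wy": 0,"wz": 0,"hand": -1},
    {"tx": -0.035,"ty": 0,"tz": -0.1,"wx": 0,"wy": 0,"wz": 0,"hand": -1},
    {"tx": -0.066,"ty": 0,"tz": -0.1,"wx": 0,"wy": 0,"wz": 0,"hand": -1},
    {"tx": -0.066,"ty": 0,"tz": -0.1,"wx": 0,"wy": 0,"wz": 0,"hand": -1},
    {"tx": -0.066,"ty": 0,"tz": -0.1,"wx": 0,"wy": 0,"wz": 0,"hand": -1},
  ],
)

```text
time: 4.7
tool_pos: [493.0, -333.7, 276.2]
tcp_rot: [-0.001, -0.045, 0.999, -0.0]
contact_force: [-0.9, -1.9, -0.7]
opening: -0.0
grasp_force: 0.0
```

```bash
python3 - <<'E'
from workcell import readout, imaging
import cv2, numpy as np
w=imaging.camera('wrist');t=imaging.camera('side')[100:340,180:380]
o=np.zeros((400,800,3),np.uint8);o[:280,:448]=cv2.resize(w,(448,280));o[:,460:793]=cv2.resize(t,(333,400))
cv2.imwrite('pics/near2.png',o[:,:,::-1])
E
```

```text
(no output)
```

View pics/near2.png

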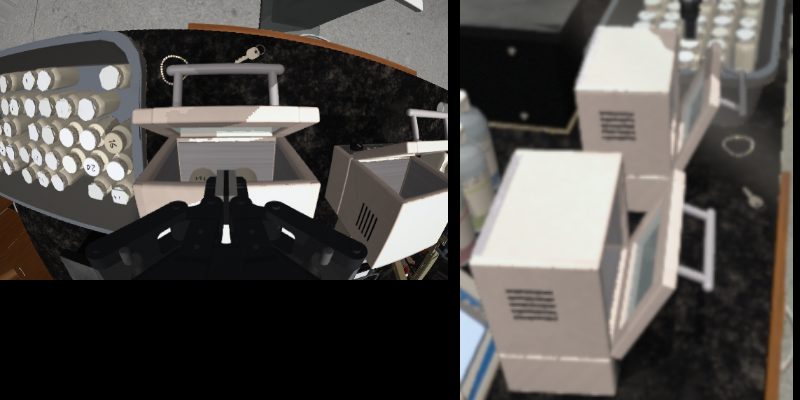

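step_arm(
  deltas=[
    {"tx": 0,"ty": 0,"tz": 0.03,"wx": 0,"wy": 0,"wz": 0,"hand": -1},
    {"tx": 0,"ty": 0,"tz": 0.06,"wx": 0,"wy": 0,"wz": 0,"hand": -1},
    {"tx": 0,"ty": 0,"tz": 0.075,"wx": 0,"wy": 0,"wz": 0,"hand": -1},
    {"tx": 0.01,"ty": 0,"tz": 0.075,"wx": 0,"wy": 0,"wz": 0,"hand": -1},
    {"tx": 0.017,"ty": 0,"tz": 0.078,"wx": 0,"wy": 0,"wz": 0,"hand": -1},
    {"tx": 0.024,"ty": 0,"tz": 0.08,"wx": 0,"wy": 0,"wz": 0,"hand": -1},
    {"tx": 0.031,"ty": 0,"tz": 0.084,"wx": 0,"wy": 0,"wz": 0,"hand": -1},
    {"tx": 0.038,"ty": 0,"tz": 0.089,"wx": 0,"wy": 0,"wz": 0,"hand": -1},
    {"tx": 0.045,"ty": 0,"tz": 0.094,"wx": 0,"wy": 0,"wz": 0,"hand": -1},
    {"tx": 0.05,"ty": 0,"tz": 0.098,"wx": 0,"wy": 0,"wz": 0,"hand": -1},
    {"tx": 0.05,"ty": 0,"tz": 0.098,"wx": 0,"wy": 0,"wz": 0,"hand": -1},
  ],
)

```text
time: 5.9
tool_pos: [442.3, -337.8, 177.6]
tcp_rot: [-0.001, -0.045, 0.999, 0.0]
contact_force: [-0.7, 0.8, -0.2]
opening: 0.005
grasp_force: 0.0
```

step_arm(
  deltas=[
    {"tx": 0.007,"ty": 0,"tz": 0.007,"wx": 0,"wy": 0,"wz": 0,"hand": -1},
    {"tx": 0.015,"ty": 0,"tz": 0.016,"wx": 0,"wy": 0,"wz": 0,"hand": -1},
    {"tx": 0.021,"ty": 0,"tz": 0.026,"wx": 0,"wy": 0,"wz": 0,"hand": -1},
    {"tx": 0.027,"ty": 0,"tz": 0.036,"wx": 0,"wy": 0,"wz": 0,"hand": -1},
    {"tx": 0.031,"ty": 0,"tz": 0.044,"wx": 0,"wy": 0,"wz": 0,"hand": -1},
    {"tx": 0.034,"ty": 0,"tz": 0.052,"wx": 0,"wy": 0,"wz": 0,"hand": -1},
    {"tx": 0.036,"ty": 0,"tz": 0.059,"wx": 0,"wy": 0,"wz": 0,"hand": -1},
    {"tx": 0.037,"ty": 0,"tz": 0.065,"wx": 0,"wy": 0,"wz": 0,"hand": -1},
    {"tx": 0.037,"ty": 0,"tz": 0.065,"wx": 0,"wy": 0,"wz": 0,"hand": -1},
  ],
)

```text
time: 6.8
tool_pos: [406.1, -340.7, 112.3]
tcp_rot: [-0.001, -0.045, 0.999, 0.0]
contact_force: [0.3, 0.1, 0.4]
opening: 0.004
grasp_force: 0.0
```

step_arm(
  deltas=[
    {"tx": 0,"ty": 0,"tz": 0.003,"wx": 0,"wy": 0,"wz": 0,"hand": -1},
    {"tx": 0,"ty": 0,"tz": 0.005,"wx": 0,"wy": 0,"wz": 0,"hand": -1},
    {"tx": 0,"ty": 0,"tz": 0.005,"wx": 0,"wy": 0,"wz": 0,"hand": -1},
  ],
)

```text
time: 7.1
tool_pos: [406.8, -341.3, 108.8]
tcp_rot: [0.0, -0.045, 0.999, 0.0]
contact_force: [-2.7, 1.6, 6.4]
opening: 0.0
grasp_force: 3.2
```

step_arm(
  deltas=[
    {"tx": 0,"ty": 0,"tz": 0.001,"wx": 0,"wy": 0,"wz": 0,"hand": -1},
    {"tx": 0,"ty": 0,"tz": 0.002,"wx": 0,"wy": 0,"wz": 0,"hand": -1},
    {"tx": 0,"ty": 0,"tz": 0.002,"wx": 0,"wy": 0,"wz": 0,"hand": -1},
  ],
)

```text
time: 7.4
tool_pos: [406.9, -341.4, 108.4]
tcp_rot: [0.001, -0.045, 0.999, 0.001]
contact_force: [-6.9, 7.5, 28.6]
opening: -0.003
grasp_force: 13.6
```

step_arm(
  deltas=[
    {"tx": 0,"ty": 0,"tz": -0.03,"wx": 0,"wy": 0,"wz": 0,"hand": -1},
    {"tx": 0,"ty": 0,"tz": -0.08,"wx": 0,"wy": 0,"wz": 0,"hand": -1},
    {"tx": 0,"ty": 0,"tz": -0.13,"wx": 0,"wy": 0,"wz": 0,"hand": -1},
    {"tx": 0,"ty": 0,"tz": -0.18,"wx": 0,"wy": 0,"wz": 0,"hand": -1},
    {"tx": -0.013,"ty": 0.05,"tz": -0.19,"wx": 0,"wy": 0,"wz": 0,"hand": -1},
    {"tx": -0.013,"ty": 0.1,"tz": -0.19,"wx": 0,"wy": 0,"wz": 0,"hand": -1},
    {"tx": -0.013,"ty": 0.15,"tz": -0.19,"wx": 0,"wy": 0,"wz": 0,"hand": -1},
    {"tx": -0.013,"ty": 0.2,"tz": -0.19,"wx": 0,"wy": 0,"wz": 0,"hand": -1},
    {"tx": -0.013,"ty": 0.25,"tz": -0.19,"wx": 0,"wy": 0,"wz": 0,"hand": -1},
    {"tx": -0.013,"ty": 0.3,"tz": -0.19,"wx": 0,"wy": 0,"wz": 0,"hand": -1},
    {"tx": -0.013,"ty": 0.328,"tz": -0.19,"wx": 0,"wy": 0,"wz": 0,"hand": -1},
    {"tx": -0.013,"ty": 0.328,"tz": -0.19,"wx": 0,"wy": 0,"wz": 0,"hand": -1},
    {"tx": -0.013,"ty": 0.328,"tz": -0.19,"wx": 0,"wy": 0,"wz": 0,"hand": -1},
  ],
)

```text
time: 8.7
tool_pos: [390.3, -13.3, 296.4]
tcp_rot: [0.0, -0.046, 0.999, 0.0]
contact_force: [0.2, -0.3, -0.2]
opening: 0.002
grasp_force: 0.0
```

```bash
python3 - <<'E'
from workcell import readout, imaging
import cv2, numpy as np
print(readout.read_state()['tool_pos'])
w=imaging.camera('wrist');t=imaging.camera('side')[80:340,180:380]
o=np.zeros((520,800,3),np.uint8);o[:240,:384]=cv2.resize(w,(384,240));o[:,390:790]=cv2.resize(t,(400,520))
cv2.imwrite('pics/near3.png',o[:,:,::-1])
E
```

```text
[390.28670886 -13.28444994 296.38444595]
```

View pics/near3.png

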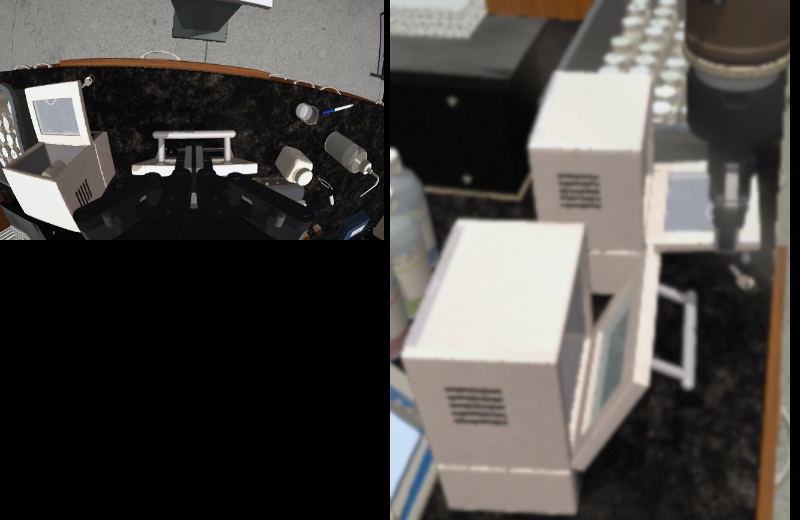

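The full oven's door lies level. Next I lower the fingers in front of the empty oven's bar and push.

step_arm(
  deltas=[
    {"tx": 0,"ty": 0,"tz": 0.045,"wx": 0,"wy": 0,"wz": 0,"hand": -1},
    {"tx": 0,"ty": 0,"tz": 0.085,"wx": 0,"wy": 0,"wz": 0,"hand": -1},
    {"tx": 0,"ty": 0,"tz": 0.115,"wx": 0,"wy": 0,"wz": 0,"hand": -1},
    {"tx": 0,"ty": 0,"tz": 0.131,"wx": 0,"wy": 0,"wz": 0,"hand": -1},
    {"tx": 0,"ty": 0,"tz": 0.131,"wx": 0,"wy": 0,"wz": 0,"hand": -1},
    {"tx": -0.008,"ty": 0,"tz": 0.131,"wx": 0,"wy": 0,"wz": 0,"hand": -1},
    {"tx": -0.014,"ty": 0,"tz": 0.13,"wx": 0,"wy": 0,"wz": 0,"hand": -1},
    {"tx": -0.02,"ty": 0,"tz": 0.127,"wx": 0,"wy": 0,"wz": 0,"hand": -1},
    {"tx": -0.026,"ty": 0,"tz": 0.123,"wx": 0,"wy": 0,"wz": 0,"hand": -1},
    {"tx": -0.032,"ty": 0,"tz": 0.119,"wx": 0,"wy": 0,"wz": 0,"hand": -1},
    {"tx": -0.038,"ty": 0,"tz": 0.115,"wx": 0,"wy": 0,"wz": 0,"hand": -1},
    {"tx": -0.044,"ty": 0,"tz": 0.111,"wx": 0,"wy": 0,"wz": 0,"hand": -1},
    {"tx": -0.05,"ty": 0,"tz": 0.107,"wx": 0,"wy": 0,"wz": 0,"hand": -1},
    {"tx": -0.055,"ty": 0,"tz": 0.104,"wx": 0,"wy": 0,"wz": 0,"hand": -1},
    {"tx": -0.058,"ty": 0,"tz": 0.102,"wx": 0,"wy": 0,"wz": 0,"hand": -1},
    {"tx": -0.058,"ty": 0,"tz": 0.102,"wx": 0,"wy": 0,"wz": 0,"hand": -1},
  ],
)

```text
time: 10.4
tool_pos: [448.8, -8.0, 195.4]
tcp_rot: [0.001, -0.045, 0.999, 0.0]
contact_force: [-1.8, -0.2, 0.6]
opening: 0.002
grasp_force: 0.9
```

step_arm(
  deltas=[
    {"tx": -0.002,"ty": 0,"tz": 0,"wx": 0,"wy": 0,"wz": 0,"hand": -1},
    {"tx": -0.004,"ty": 0,"tz": 0,"wx": 0,"wy": 0,"wz": 0,"hand": -1},
    {"tx": -0.005,"ty": 0,"tz": 0,"wx": 0,"wy": 0,"wz": 0,"hand": -1},
    {"tx": -0.005,"ty": 0,"tz": 0,"wx": 0,"wy": 0,"wz": 0,"hand": -1},
  ],
)

```text
time: 10.8
tool_pos: [452.9, -7.7, 194.5]
tcp_rot: [-0.0, -0.045, 0.999, 0.0]
contact_force: [-4.1, 1.1, 3.0]
opening: -0.001
grasp_force: 2.2
```

step_arm(
  deltas=[
    {"tx": -0.002,"ty": 0,"tz": 0,"wx": 0,"wy": 0,"wz": 0,"hand": -1},
    {"tx": -0.003,"ty": 0,"tz": 0,"wx": 0,"wy": 0,"wz": 0,"hand": -1},
    {"tx": -0.003,"ty": 0,"tz": 0,"wx": 0,"wy": 0,"wz": 0,"hand": -1},
  ],
)

```text
time: 11.1
tool_pos: [453.2, -7.7, 193.9]
tcp_rot: [-0.003, -0.045, 0.999, 0.0]
contact_force: [-14.1, -1.0, 9.7]
opening: -0.004
grasp_force: 7.0
```

step_arm(
  deltas=[
    {"tx": -0.002,"ty": 0,"tz": 0,"wx": 0,"wy": 0,"wz": 0,"hand": -1},
    {"tx": -0.002,"ty": 0,"tz": 0,"wx": 0,"wy": 0,"wz": 0,"hand": -1},
  ],
)

```text
time: 11.3
tool_pos: [453.2, -7.7, 193.5]
tcp_rot: [-0.005, -0.045, 0.999, 0.0]
contact_force: [-20.1, -0.9, 13.3]
opening: 0.003
grasp_force: 10.3
```

Firm stop. I back off straight, then lift and go up to the left to clear the view.

step_arm(
  deltas=[
    {"tx": 0.01,"ty": 0,"tz": 0,"wx": 0,"wy": 0,"wz": 0,"hand": -1},
    {"tx": 0.03,"ty": 0,"tz": 0,"wx": 0,"wy": 0,"wz": 0,"hand": -1},
    {"tx": 0.045,"ty": 0,"tz": -0.01,"wx": 0,"wy": 0,"wz": 0,"hand": -1},
    {"tx": 0.05,"ty": 0,"tz": -0.05,"wx": 0,"wy": 0,"wz": 0,"hand": -1},
    {"tx": 0.05,"ty": 0,"tz": -0.1,"wx": 0,"wy": 0,"wz": 0,"hand": -1},
    {"tx": 0.05,"ty": 0.03,"tz": -0.14,"wx": 0,"wy": 0,"wz": 0,"hand": -1},
    {"tx": 0.05,"ty": 0.08,"tz": -0.14,"wx": 0,"wy": 0,"wz": 0,"hand": -1},
    {"tx": 0.05,"ty": 0.13,"tz": -0.14,"wx": 0,"wy": 0,"wz": 0,"hand": -1},
    {"tx": 0.05,"ty": 0.18,"tz": -0.14,"wx": 0,"wy": 0,"wz": 0,"hand": -1},
    {"tx": 0.05,"ty": 0.23,"tz": -0.14,"wx": 0,"wy": 0,"wz": 0,"hand": -1},
    {"tx": 0.05,"ty": 0.28,"tz": -0.14,"wx": 0,"wy": 0,"wz": 0,"hand": -1},
    {"tx": 0.05,"ty": 0.28,"tz": -0.14,"wx": 0,"wy": 0,"wz": 0,"hand": -1},
    {"tx": 0.05,"ty": 0.28,"tz": -0.14,"wx": 0,"wy": 0,"wz": 0,"hand": -1},
  ],
)

```text
time: 12.6
tool_pos: [383.1, 268.2, 334.1]
tcp_rot: [0.001, -0.046, 0.999, -0.0]
contact_force: [1.1, 0.2, -1.2]
opening: 0.001
grasp_force: 0.0
```

```bash
python3 - <<'E'
from workcell import imaging
import cv2, numpy as np
w=imaging.camera('top')[75:265,140:480];t=imaging.camera('side')[80:340,180:380]
o=np.zeros((520,800,3),np.uint8);o[:220,:394]=cv2.resize(w,(394,220));o[:,400:]=cv2.resize(t,(400,520))
cv2.imwrite('pics/end.png',o[:,:,::-1])
E
```

```text
(no output)
```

View pics/end.png

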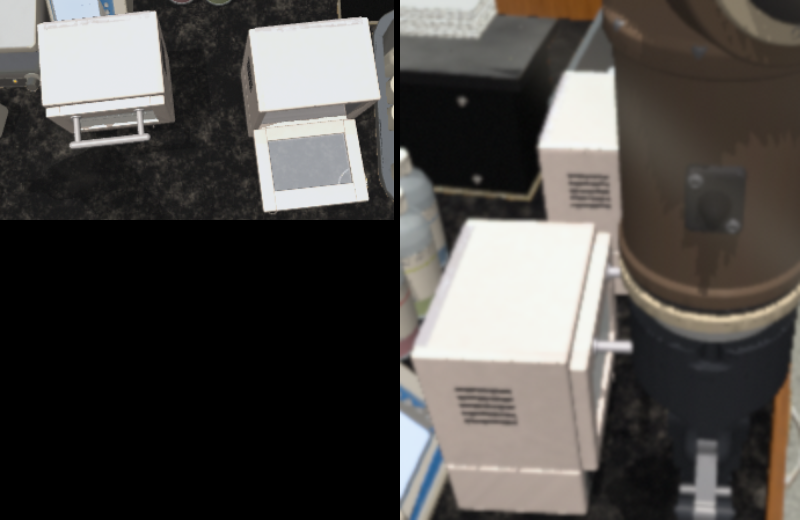

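The empty oven's door is shut, with its top edge flush along the roof front at about (103,103). The full oven's door is level, at about (310,165). The arm is clear.

```bash
python3 -c "
from workcell import job;print(job.finish_job())"
```

```text
the job is handed in; nothing more can be done
None
```

The job is handed in at about 13 s: I pulled the full oven's door down to its level stop, then pushed the empty oven's door fully shut, and the last pictures show both that way with the arm clear.

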